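# Press a graphite pad home in the locking clamp and flick it free

### The job

The graphite pad stands proud of the steel head of the marver paddle: take the paddle out of its wooden rest, set its head down on the bare steel plate and let go to change your grip, then take it by the handle and lay it in the pocket of the bench clamp with the handle sticking out of the open side, the pad still proud. Push the clamp's handle down over centre so that it presses the pad fully home and stays locked by itself with your hand off it, then flick the release lever so the clamp springs open. Leave the paddle lying free in the pocket, and leave everything else on the bench alone.

Things in the scene. Friction and masses are not known exactly. Their poses are not given: they have to be found in the camera images.
- paddle: marver paddle: steel head 50 (x) x 44 (y) x 16 mm high, a black 8 mm graphite pad of the same outline on top (top at 24 mm when home), and a wooden handle, 14 mm square, along its -x from x=-25 to -135 mm, 5 to 19 mm above the head's underside. About 0.24 kg, mostly the head, which sits flat; the handle hangs in the air. Origin: centre of the head's underside, z up. Starts in the rest
- grip (a point): point on the paddle's handle to take it by: 85 mm from the head's centre along the paddle's -x, at mid-height of the handle (12 mm above the head's underside)
- pad (a joint): how far the graphite pad stands proud of the steel head, m: 0 = fully home (no gap), 0.005 to 0.0065 at the start. A stiff press fit: it takes about 12 N to move and stays where it is put
- rest: wooden rest fixed to the bench; origin on the bench under the paddle's head, axes as the paddle's. The head lies on a ledge 10 mm high and 34 mm wide, its long sides (y) free; the handle lies along -x in a trough, 21 mm wide between walls 50 mm high from x=-32 to -150 mm, where fingers cannot reach it. A foot, 80 mm wide, 6 mm high, at x=-95 to -145 mm. The paddle lifts straight up out of it
- plate: bare flat steel plate fixed to the bench, 120 x 120 mm, 4 mm thick; origin: centre of its underside. A clear spot to set the paddle's head down on; the handle may stick out past its edge
- clamp: bench locking clamp, fixed; base 90 mm (x) by 350 mm (y, +-175 mm), 10 mm thick; origin at the bench, z up. Along its +y in this order: the pocket (y=-130 mm), hinge plates (y=-70 to +16 mm, 38 mm wide, 103 mm high), the handle, the release lever's tail. The pocket is open on the clamp's -x side
- pocket (a point): centre of the pocket floor, where the centre of the head goes; 30 mm above the bench, axes as clamp. 52 mm between two cheeks (+y, -y) 30 mm high above the floor; back stop at x=+28 mm; open to -x, where the paddle's handle must stick out. No room for fingers beside the head: hold the paddle by its handle and lower it in. The open jaw stands up 40 to 80 mm to the +y side, 20 to 26 mm wide in x, top 165 mm above the bench
- foot: rubber foot, 26 mm across, on a stiff sprung spindle at the jaw's end (origin on the spindle, 24 mm from its face). It comes down on the middle of the pocket as the clamp closes and pushes with about 15 to 25 N
- handle (a joint): clamp handle, rad: 0 = sprung fully open (rests here), grows as it is pushed down. Its axis lies along the clamp's x at clamp y=+3, z=90 mm; at 0 it points 0.91 rad above the clamp's +y, at 0.91 (its stop) level along +y. With the paddle in the pocket it passes centre at 0.85, then stays locked by itself; short of that it springs back. Takes about 5 to 15 N near its end
- handle_top (a point): point on the upper face of the handle's grip: 92 mm along the handle from its axis, 9 mm above its middle line. The grip is 26 mm wide, 18 mm high and ends 110 mm from the axis (185 mm above the bench when open). The point's y runs along the handle to its end, z is the face's normal. Fully closed it is 99 mm above the bench
- release (a joint): release lever, rad: 0 = at rest (spring return), grows to 0.38 (its stop) as its tail is pushed down; past about 0.25 it kicks the locked handle back over centre and the clamp springs open. Axis along the clamp's x at clamp y=+92, z=46 mm
- release_tail (a point): middle of the upper face of the release lever's flat tail (26 mm wide, 32 mm long), 58 mm from its axis along the clamp's +y, 60 mm above the bench at rest; it goes down about 21 mm, under about 10 N. It lies 37 mm beyond the end of the closed handle (clamp y=+150 mm)
- cup: bystander: white plastic cup, 72 mm across, 85 mm high; origin at its underside. Leave it alone.
- jar: bystander: glass jar with steel cap, 64 mm across, 80 mm high; origin at its underside. Leave it alone.
- dish: bystander: white ceramic dish, 84 mm across, 30 mm high; origin at its underside. Leave it alone.
- screwdriver: bystander: screwdriver, 150 mm long, lying; its x axis runs along it; origin at its underside. Leave it alone.
- tongs: bystander: steel tongs lying flat, 185 mm long, 24 mm wide, 6 mm high; x along them; origin at its underside. Leave it alone.
- weight: bystander: round dark steel weight, 52 mm across, 22 mm high; origin at its underside. Leave it alone.
Things that resemble listed ones, but are neither listed nor needed, are in the scene too. Of the things like the plate, leave any that is pink; of the rest the smaller one is meant. Of the things that look like the paddle, the larger one is meant.

How it is judged:
On the way, in this order (a step that is already met when the one before it is completed fails the run):
1. the paddle's head is set down on the steel plate and let go, the pad still proud (horizontal distance between paddle and plate below 0.06 m and z of paddle in the frame of plate below 0.008 m and linear speed of paddle below 0.02 m/s and contact force between the fingers and paddle below 0.2 N and value of joint pad above 0.004 m), for 0.2 s.
2. the paddle's head lies in the clamp's pocket, handle out of the open side, the pad still proud and the clamp open (horizontal distance between paddle and pocket below 0.015 m and z of paddle in the frame of pocket below 0.005 m and angle between the x axis of paddle and the x axis of clamp, either way round below 0.2 rad and x of grip in the frame of pocket below -0.05 m and value of joint pad above 0.004 m and value of joint handle below 0.3 rad), for 0.1 s.
3. the clamp's foot bears on the pad while it is still proud (contact force between foot and paddle above 1 N and value of joint pad above 0.002 m).
4. the clamp is locked over centre on the paddle by itself, the hand off it, the pad home (horizontal distance between paddle and pocket below 0.015 m and z of paddle in the frame of pocket below 0.005 m and angle between the x axis of paddle and the x axis of clamp, either way round below 0.2 rad and x of grip in the frame of pocket below -0.05 m and value of joint handle above 0.87 rad and value of joint pad below 0.0012 m and contact force between foot and paddle above 8 N and contact force between the fingers and clamp below 0.2 N), for 0.2 s.
5. the release lever is flicked down and the handle leaves its lock (value of joint release above 0.1 rad and value of joint handle below 0.84 rad).
At the end, for the whole second after the job is handed in: The paddle lies at rest in the pocket (head centre within 15 mm of the pocket's centre, underside within 5 mm of its floor, handle out of the open side, within 0.2 rad of square), the pad is home (gap under 1.2 mm), and the clamp is open (handle below 0.15 rad), its foot off the paddle (horizontal distance between paddle and pocket below 0.015 m and z of paddle in the frame of pocket below 0.005 m and angle between the x axis of paddle and the x axis of clamp, either way round below 0.2 rad and x of grip in the frame of pocket below -0.05 m and value of joint pad below 0.0012 m and value of joint handle below 0.15 rad and contact force between foot and paddle below 0.1 N and linear speed of paddle below 0.01 m/s); the robot touches nothing.
It fails at once if a bystander is moved more than 30 mm (distance of any of cup, jar, dish, screwdriver, tongs, weight from where it was at the start of the episode above 0.03 m).
It also fails if it takes over 67 s, if anything falls off the work surface, if the arm or the gripper's body presses on something with over 40 N, if the wrist force passes 120 N, or if a joint passes its speed limit or range.

### The arm

A 6-joint arm with a two-finger parallel gripper is mounted at the origin on the work surface. World frame = base frame: x ahead of the robot, y to its left, z up, the work surface at z = 0. Lengths are in m, angles in rad, forces in N, time in s.
With the tool pointing down it reaches from about 0.35 to 0.775 m from the base axis. Payload 7.3 kg.
Tool frame: the origin (TCP) lies at the very end of the fingers, on their centre line; the grasp point (between the pads) lies grip_point_offset behind it (grip_point_offset is the distance from the TCP to the grasp point, in m); z points along the fingers, y is the direction in which the jaws open and shut (so a half turn about z gives the same grasp; the last joint's range is limited). The gripper opens to 92 mm and grips with 3 to 60 N. Pads are 19 mm wide; open, the fingers measure 130 mm over their backs; the gripper's body (75 mm by 190 mm) begins 47 mm behind the grasp point.
Start: joints at [-1.464, 0.342, 1.524, -0, 1.275, -0.146], TCP at [0.131, -0.508, 0.195] pointing down, gripper open.
Joint ranges: [-2.53, 2.53], [-0.77, 2.02], [0.04, 2.7], [-1, 4.14], [0.28, 2.66], [-3.11, 3.11]. Speed limits (rad/s): [2.57, 2.57, 3.14, 3.14, 3.14, 3.14].

### API

Orientations are given as [roll, pitch, yaw] about the fixed x, y, z axes, in that order (R = Rz(yaw) Ry(pitch) Rx(roll)).
In Python, from cell import * gives the robot as it stands.
- The arm moves only by the shell command python3 -m inch 'ROWS' [OPENING] [FORCE]. ROWS is JSON, a list that holds one entry, the list of rows, each a list of 4 numbers: the shift along the tool's x, y, z in mm, then the turn about the tool's z in rad. In form: [[[x, y, z, roll], ...]]. A call has 1 to 10 rows; each row shifts and turns the commanded pose from where the row before left it, along the tool's axes as they then stand; what a row does not reach is not made up. A row lasts 1/8 s, in which the tool goes at most 62.5 mm and 10.7 degrees, less where a joint would pass 70% of its speed; a pose out of reach is approached as far as the arm can. A call with a gripper value outside its range is refused whole. OPENING is the closure, from -1 (fully open) to 1 (shut), set as the call begins (- or left out, the last holds). The fingers move at their own pace and stop on an object; FORCE is the grip in N (left out, the last holds). Time passes only in rows, so rows that do not move let the fingers close. It gives the time, the measured TCP pose, the force and the opening at its end, in the units of the state.
- observe(): the state, without advancing time (a new reading comes with each control period).
- read_camera(name): name is "scene" or "top" or "wrist"; returns a dict with "img" (480x640x3 uint8, blue, green, red), "fx", "fy", "cx", "cy" (pixels), "eye" and "rotation" of the camera in the world; the wrist camera has in their place "T_tool_cam" (4x4, takes a point from camera to tool coordinates, whose origin is the TCP and whose axes are the flange's). Camera axes: x right, y down, z forward; pixel columns grow to the right and rows downward; lengths in m; the calibration is good to about 2 mm. A picture is of the moment at which its call begins: read the wrist's pose just before it. There is no depth.
- hand_in(): hands the job in, once; it reports no verdict.
Trained networks look in the newest picture that a camera, given by its name, has taken for a name from the list of things; names that differ only in an ending like _2 or _b are one class to them, and where a whole thing is asked for, a point or a joint stands for the part that bears it (a point fixed in the world has none). Each returns a list of dicts, best first, with "conf" (0 to 1); they miss things now and then, are a little off and sometimes report something else, mostly with a low value. They report only what shows in the picture. A call takes as long as a camera call. They do not tell look-alikes from the thing itself.
- boxes_of(camera, label): "at" ([row, column] in pixels, amid what is visible of it).
- place_of(camera, label): "at" ([row, column] in pixels: a listed point, or the origin of a listed thing).
The state is a dict: "time": time; "qpos": joint angles; "qvel": joint speeds; "joint_efforts": joint torques, N m; "tool_pos": TCP position; "tool_rot": TCP orientation; "contact_force": force on the tool from outside, world axes, zero at the start; "torque": the same for the moment, N m; "opening": finger opening in m.
Only numpy, scipy, OpenCV 4.12 (cv2) and the standard library are available. Lean on these libraries where they do the work, as an engineer would, in place of code of your own. Each camera call takes 0.05 s, during which the arm holds its last target. There are 200 camera calls.

## Working session

There is one attempt and no reset: what is moved stays moved. The work goes in short steps, Python scripts to look and compute and a shell command to move; the robot and the scene stay as the last step left them, time stands still between calls to the robot, and variables do not carry over. Pictures are saved under pics/ and viewed, about 8 in all and at most 12, crops included, and the job is handed in when it is done.

```bash
ls; mkdir -p pics; cat > h.py <<'E'
from cell import *
import numpy as np, cv2
from scipy.spatial.transform import Rotation as R
def cam(n):
    o=observe(); c=read_camera(n)
    if n=="wrist":
        T=np.eye(4); T[:3,:3]=R.from_euler('xyz',o['tool_rot']).as_matrix(); T[:3,3]=o['tool_pos']
        M=T@np.array(c['T_tool_cam']); c['eye']=M[:3,3]; c['rotation']=M[:3,:3]
    c['eye']=np.array(c['eye']);c['rotation']=np.array(c['rotation'])
    return c
def ray(c,rc,z):
    d=c['rotation']@np.array([(rc[1]-c['cx'])/c['fx'],(rc[0]-c['cy'])/c['fy'],1.])
    return c['eye']+d*(z-c['eye'][2])/d[2]
def proj(c,p):
    q=c['rotation'].T@(np.array(p)-c['eye']); return (q[1]/q[2]*c['fy']+c['cy'],q[0]/q[2]*c['fx']+c['cx'])
E
python3 - <<'E'
from h import *
for n in("top","scene"):
    c=cam(n); cv2.imwrite(f"pics/{n}1.png",c['img']); print(n,c['eye'].round(3),c['rotation'].round(2).tolist(),c['fx'])
    Z=dict(paddle=.010,grip=.022,rest=0,plate=0,clamp=0,pocket=.03,handle_top=.17,release_tail=.06,foot=.15,cup=0,jar=0,dish=0,screwdriver=0,tongs=0,weight=0)
    for l,z in Z.items():
        for d in place_of(n,l)[:4]:
            if d['conf']>.2: print(l,round(d['conf'],2),np.round(d['at']),ray(c,d['at'],z).round(3)[:2])
o=observe();print(o['tool_pos'],o['tool_rot'],o['opening'],o['time'])
import cell; print(grip_point_offset)
E
```

```text
pics
top [0.344 0.078 0.999] [-2.94, -0.02, -1.56] 447.4078079580535Traceback (most recent call last):
  File "<stdin>", line 7, in <module>
  File "h.py", line 13, in ray
    return c['eye']+d*(z-c['eye'][2])/d[2]
                                      ~^^^
IndexError: invalid index to scalar variable.
```

```bash
sed -i "s/c\['rotation'\]=np.array(c\['rotation'\])/r=np.array(c['rotation']);c['rotation']=r if r.ndim==2 else R.from_euler('xyz',r).as_matrix()/" h.py
python3 - <<'E'
from h import *
for n in("top","scene"):
    c=cam(n); cv2.imwrite(f"pics/{n}1.png",c['img']); print(n,c['eye'].round(3),c['rotation'].round(2).tolist(),c['fx'])
    Z=dict(paddle=.010,grip=.022,rest=0,plate=0,clamp=0,pocket=.03,handle_top=.17,release_tail=.06,foot=.15,cup=0,jar=0,dish=0,screwdriver=0,tongs=0,weight=0)
    for l,z in Z.items():
        for d in place_of(n,l)[:4]:
            if d['conf']>.2: print(l,round(d['conf'],2),np.round(d['at']),ray(c,d['at'],z).round(3)[:2])
o=observe();print(o['tool_pos'],o['tool_rot'],o['opening'],o['time'])
print([k for k in globals() if 'grip' in k], globals().get('grip_point_offset'))
E
```

```text
top [0.344 0.078 0.999] [[0.01, -0.98, 0.2], [-1.0, -0.01, -0.01], [0.02, -0.2, -0.98]] 447.4078079580535
paddle 0.88 [238. 118.] [0.534 0.509]
paddle 0.75 [226. 199.] [0.564 0.33 ]
grip 0.77 [259. 192.] [0.486 0.338]
grip 0.65 [234. 144.] [0.539 0.447]
rest 0.67 [224. 201.] [0.57  0.328]
plate 0.88 [161. 153.] [0.72  0.449]
plate 0.85 [244. 291.] [0.526 0.121]
plate 0.79 [360. 166.] [0.271 0.386]
clamp 0.55 [236. 424.] [ 0.547 -0.182]
pocket 0.71 [237. 490.] [ 0.542 -0.321]
pocket 0.5 [192. 268.] [0.638 0.175]
handle_top 0.73 [310. 391.] [ 0.374 -0.071]
handle_top 0.69 [225. 421.] [ 0.534 -0.133]
release_tail 0.81 [242. 365.] [ 0.522 -0.039]
foot 0.58 [226. 483.] [ 0.539 -0.26 ]
cup 0.94 [157. 227.] [0.731 0.276]
cup 0.67 [228. 484.] [ 0.57  -0.323]
jar 0.77 [155. 281.] [0.739 0.149]
dish 0.91 [156. 326.] [0.739 0.042]
dish 0.49 [234. 488.] [ 0.555 -0.328]
screwdriver 0.65 [312. 392.] [ 0.376 -0.104]
tongs 0.92 [189. 270.] [0.654 0.173]
tongs 0.53 [244. 288.] [0.525 0.129]
tongs 0.38 [228. 199.] [0.56  0.332]
weight 0.83 [300. 234.] [0.4   0.245]
scene [ 1.112 -0.723  1.21 ] [[0.79,
[... 506 characters left out ...]
.54  -0.196]
pocket 0.92 [375. 238.] [ 0.541 -0.32 ]
pocket 0.62 [267. 341.] [0.529 0.099]
handle_top 0.88 [291. 283.] [ 0.535 -0.143]
release_tail 0.57 [289. 308.] [ 0.523 -0.036]
release_tail 0.32 [221. 334.] [0.421 0.204]
foot 0.41 [329. 252.] [ 0.542 -0.258]
cup 0.85 [268. 439.] [0.733 0.289]
jar 0.63 [301. 410.] [0.732 0.139]
jar 0.62 [225. 335.] [0.399 0.24 ]
dish 0.62 [324. 389.] [0.729 0.043]
screwdriver 0.63 [267. 341.] [0.514 0.118]
tongs 0.81 [274. 393.] [0.644 0.188]
tongs 0.53 [289. 308.] [ 0.491 -0.001]
weight 0.66 [221. 334.] [0.385 0.251]
[ 0.13135877 -0.50831187  0.19454008] [ 3.14152014e+00 -1.46057958e-05  2.52786340e-01] 0.0916975975743813 1.7
['grip_point_offset'] 0.0188
```

View pics/top1.png

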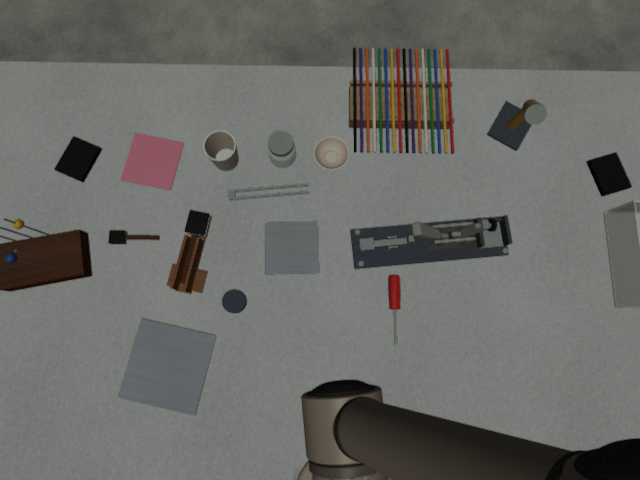

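View pics/scene1.png

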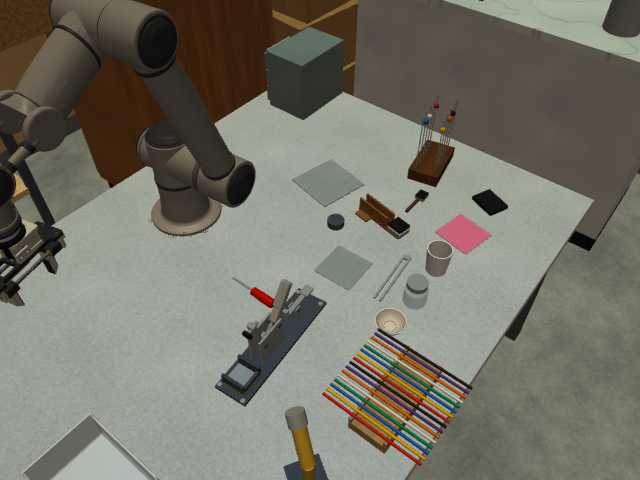

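Candidates:
- **Plates (top image):** pink (153,161) is excluded. Of the large grey one (167,365) and the small grey one (291,246), the smaller is meant, so the plate is at (291,246).
- **Paddles:** small one at (118,238) and larger one in the rest at (198,222). The larger is meant.

I'll move above the rest and confirm with a wrist crop.

```bash
python3 -m inch '[[[49,-14,-13,0],[49,-14,-13,0],[49,-14,-13,0],[49,-14,-13,0],[49,-14,-13,0],[49,-14,-13,0],[49,-14,-13,0],[49,-14,-13,0]]]' -1; python3 -m inch '[[[17,-58,0,0],[17,-58,0,0],[17,-58,0,0],[17,-58,0,0],[17,-58,0,0],[17,-58,0,0],[17,-58,0,0],[17,-58,0,0],[17,-58,0,0],[17,-58,0,0]]]'; python3 -m inch '[[[0,0,0,0.18],[0,0,0,0.18],[0,0,0,0.04],[0,0,0,0]]]'
cat > look.py <<'E'
from h import *
import sys
def look(name,Z,n="wrist"):
    c=cam(n); cv2.imwrite(f"pics/{name}.png",c['img'])
    for l,z in Z.items():
        for d in place_of(n,l)[:3]:
            if d['conf']>.2: print(l,round(d['conf'],2),np.round(d['at']),ray(c,d['at'],z).round(4)[:2])
    return c
def to(p,yaw):
    o=observe(); r=R.from_euler('xyz',o['tool_rot']).as_matrix()
    d=r.T@(np.array(p)-o['tool_pos'])*1000; print("shift mm",d.round(1),"roll",round(-((yaw-o['tool_rot'][2]+np.pi/2)%np.pi-np.pi/2),3))
E
python3 - <<'E'
from look import *
c=look("w1",dict(paddle=.010,grip=.022,rest=0,plate=0))
print(np.array(c['T_tool_cam']).round(3).tolist(),c['fx']); o=observe();print(o['tool_pos'],o['tool_rot'],o['time'])
E
```

```text
time: 2.7
tool_pos: [0.4842, -0.3008, 0.299]
tool_rot: [3.141, -0.0, 0.253]
contact_force: [-0.0, -0.5, 0.3]
opening: 0.0919
time: 3.95
tool_pos: [0.5022, 0.3042, 0.2986]
tool_rot: [3.141, -0.0, 0.253]
contact_force: [1.0, 0.1, 1.2]
opening: 0.0921
time: 4.45
tool_pos: [0.5023, 0.3023, 0.2984]
tool_rot: [3.141, 0.0, -0.147]
contact_force: [-0.4, -0.0, 0.3]
opening: 0.0916
paddle 0.77 [138. 294.] [0.5686 0.3299]
paddle 0.77 [188. 151.] [0.5357 0.5102]
paddle 0.27 [263. 384.] [0.3997 0.2425]
grip 0.85 [179. 197.] [0.5393 0.4488]
grip 0.63 [211. 292.] [0.4857 0.3447]
plate 0.95 [157. 473.] [0.5151 0.1205]
plate 0.81 [366. 296.] [0.2613 0.3801]
plate 0.69 [ 14. 164.] [0.7196 0.4497]
[[0.001, -0.962, -0.274, 0.074], [1.0, 0.001, -0.001, 0.0], [0.001, -0.274, 0.962, -0.19], [0.0, 0.0, 0.0, 1.0]] 397.0450018953884
[0.50241275 0.30220231 0.29849345] [ 3.14153694e+00 -5.40534949e-05 -1.46773693e-01] 4.7
```

View pics/w1.png

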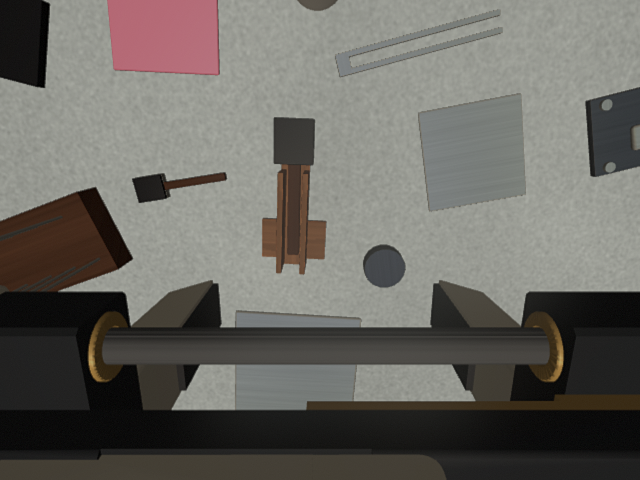

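The wrist view shows the larger paddle in the rest, pad at (294,141), with the clearly smaller look-alike at (150,188). The small grey plate is at (473,152), beside the clamp base. Next I'll measure the paddle and plate outlines.

```bash
python3 - <<'E'
from look import *
c=cam("wrist"); g=c['img'].max(axis=2).astype(int)
def quad(mask,z,seed):
    n,l=cv2.connectedComponents(mask.astype(np.uint8)); m=(l==l[seed]).astype(np.uint8)
    cn=max(cv2.findContours(m,0,1)[0],key=len)[:,0]
    P=np.array([ray(c,(p[1],p[0]),z)[:2] for p in cn],np.float32)
    r=cv2.minAreaRect(P*1000); print(z,m.sum(),np.round(r[0],1),np.round(r[1],1),round(np.radians(r[2]),3),"rot %90")
print(c['img'][141,294],c['img'][155,475],c['img'][141,340])
for t in(60,75): 
    m=(g<t)&(np.arange(480)[:,None]<165); quad(m,.040,(141,294))
hsv=cv2.cvtColor(c['img'],cv2.COLOR_BGR2HSV); print(hsv[155,475],hsv[155,390],hsv[230,475])
b=c['img'].astype(int)
for th in (0,4,8):
    m=cv2.morphologyEx(((cv2.blur(b[...,0]-b[...,2]+0.,(3,3)))>th).astype(np.uint8),cv2.MORPH_OPEN,np.ones((3,3)))
    quad(m,.004,(155,475))
E
```

```text
[55 58 60] [121 125 120] [143 150 149]
0.04 301142 [399.8 326.3] [906.8 603.4] 1.426 rot %90
0.04 1842 [565.2 328.1] [43.5 49.4] 1.389 rot %90
[ 66  10 125] [ 39  12 152] [ 34  12 154]
0.004 7051 [517.9 133.4] [115.4  91.1] 0.035 rot %90
0.004 301788 [385.7 329.2] [979.5 651.8] 1.426 rot %90
0.004 307200 [385.7 329.2] [979.5 651.8] 1.426 rot %90
```

```bash
python3 - <<'E'
from look import *
c=cam("wrist")
Q=np.array([ray(c,(r,q),.004)[:2] for q,r in[(418,112),(520,94),(525,193),(430,211)]])
print(Q.round(3).tolist(),Q.mean(0).round(4),[round(float(np.linalg.norm(Q[i]-Q[i-1])),4) for i in range(4)])
to([.5652,.3281,.06],-.182)
E
```

```text
[[0.576, 0.182], [0.579, 0.065], [0.463, 0.06], [0.457, 0.177]] [0.5187 0.1212] [0.1194, 0.1176, 0.1165, 0.1172]
shift mm [ 58.3 -34.9 238.5] roll 0.035
```

```bash
python3 -m inch '[[[11.7,-7,44,0],[11.7,-7,44,0],[11.7,-7,44,0],[11.6,-7,44,0],[11.6,-7,44,0],[0,0,0,0.035],[0,0,0,0]]]'
python3 - <<'E'
from look import *
to([.5652,.3281,.012],-.182)
c=look("w2",dict(paddle=.010))
p=proj(c,[.5652,.3281,.04]);print(p)
E
```

```text
time: 5.68
tool_pos: [0.5658, 0.3286, 0.0801]
tool_rot: [-3.141, -0.002, -0.183]
contact_force: [-0.2, -0.4, -0.1]
opening: 0.0916
shift mm [-0.6  0.6 68.1] roll -0.001
paddle 0.84 [239. 325.] [0.5664 0.3285]
(np.float64(253.98248285741602), np.float64(326.17650537582296))
```

View pics/w2.png

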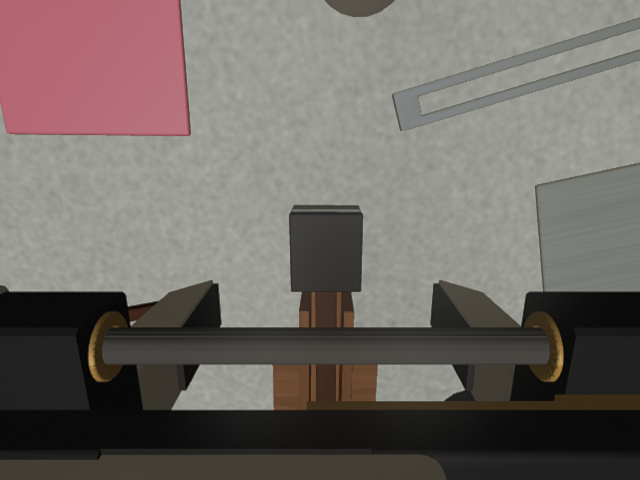

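The pad spans cols 290–362, rows 212–291, with its centre at (326,252). I predicted (326,254), so it's aligned. Descending and gripping.

```bash
python3 -m inch '[[[0,0,30,0],[-0.6,0.6,30,0],[0,0,8,0],[0,0,0,0]]]'; python3 -m inch '[[[0,0,0,0],[0,0,0,0],[0,0,0,0],[0,0,0,0],[0,0,0,0],[0,0,0,0]]]' 1 35;  python3 -m inch '[[[0,0,-20,0],[0,0,-40,0],[0,0,-20,0],[0,0,0,0]]]'
python3 - <<'E'
from look import *
# head centre on plate, shifted 22mm toward -x of paddle (yaw .03)
y=.03; to([.5187-.022,.1212-.0007,.090],y)
E
```

```text
time: 6.28
tool_pos: [0.565, 0.3281, 0.0117]
tool_rot: [-3.141, -0.001, -0.182]
contact_force: [0.9, -0.1, 0.5]
opening: 0.0917
time: 7.02
tool_pos: [0.5645, 0.3278, 0.0104]
tool_rot: [3.141, 0.0, -0.182]
contact_force: [0.5, 0.2, -0.3]
opening: 0.0364
time: 7.52
tool_pos: [0.5655, 0.3283, 0.0923]
tool_rot: [-3.14, -0.003, -0.182]
contact_force: [0.4, -0.8, -0.3]
opening: 0.0008
shift mm [-30.1 216.8   1.7] roll -0.212
```

```bash
python3 - <<'E'
from look import *
c=look("w3",dict(paddle=.010,grip=.022)); o=observe(); print(o['tool_pos'],o['opening'],proj(c,o['tool_pos']))
t=look("t3",dict(paddle=.010,grip=.022),"top")
cv2.imwrite("pics/w3b.png",np.hstack([c['img'][100:440,150:500],cv2.resize(t['img'][180:320,140:284],(350,340))]))
E
```

```text
paddle 0.83 [236. 323.] [0.5658 0.3303]
paddle 0.71 [309. 102.] [0.5396 0.5041]
grip 0.64 [300. 170.] [0.542  0.4456]
[0.56372678 0.32747453 0.08902281] 0.0005305409391698646 (np.float64(277.8148934464188), np.float64(327.2575923012892))
paddle 0.73 [242. 428.] [ 0.5332 -0.1871]
paddle 0.65 [227. 197.] [0.5601 0.3337]
paddle 0.27 [160. 227.] [0.7215 0.2743]
```

View pics/w3b.png

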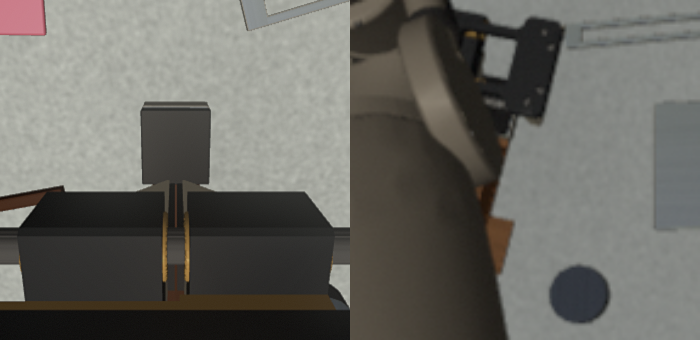

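The grasp missed: the fingers shut to 0 mm and the paddle is still in the rest at (325,240). I'll retry, reading the opening step by step.

```bash
python3 -m inch '[[[0,0,0,0],[0,0,0,0],[0,0,0,0],[0,0,0,0],[0,0,0,0],[0,0,0,0]]]' -1 35
python3 - <<'E'
from look import *
to([.5652,.3281,.0105],-.182)
c=cam("wrist"); g=c['img'].max(axis=2).astype(int)
n,l=cv2.connectedComponents(((g<75)&(np.arange(480)[:,None]<284)).astype(np.uint8)); m=(l==l[245,323]).astype(np.uint8)
cn=max(cv2.findContours(m,0,1)[0],key=len)[:,0]
r=cv2.minAreaRect(np.array([ray(c,(p[1],p[0]),.04)[:2] for p in cn],np.float32)*1000);print(r,m.sum())
E
```

```text
time: 8.57
tool_pos: [0.5645, 0.3278, 0.0905]
tool_rot: [3.142, -0.0, -0.182]
contact_force: [-0.2, 0.0, 0.3]
opening: 0.0556
shift mm [ 0.6 -0.4 80. ] roll -0.0
((566.0322875976562, 328.45318603515625), (43.441001892089844, 50.27695083618164), 79.61463165283203) 5242
```

```bash
python3 -m inch '[[[0,0,0,0],[0.5,-0.4,15,0],[0,0,25,0],[0,0,30,0],[0,0,9,0],[0,0,0,0]]]'; python3 -m inch '[[[0,0,0,0],[0,0,0,0],[0,0,0,0],[0,0,0,0],[0,0,0,0]]]' 1 35;python3 -c "
from look import *
print(observe()['opening']); cv2.imwrite('pics/w4.png',cam('wrist')['img'])
print(observe()['opening'])"; for i in 1 2; do python3 -m inch '[[[0,0,0,0]]]'|tail -2; done;python3 -c "
from look import *
cv2.imwrite('pics/w5.png',np.hstack([cv2.imread('pics/w4.png')[150:450,150:500],cam('wrist')['img'][150:450,150:500]]))"
```

```text
time: 9.38
tool_pos: [0.5647, 0.3279, 0.0107]
tool_rot: [3.141, 0.001, -0.182]
contact_force: [-0.1, 1.5, 0.0]
opening: 0.0916
time: 10.0
tool_pos: [0.5651, 0.3281, 0.0116]
tool_rot: [3.142, -0.0, -0.182]
contact_force: [0.2, 0.0, 1.0]
opening: 0.0462
0.04617293296933308
0.04227438866487985
contact_force: [-0.6, 0.2, 0.2]
opening: 0.0325
contact_force: [0.4, -0.6, -0.1]
opening: 0.0223
```

View pics/w5.png

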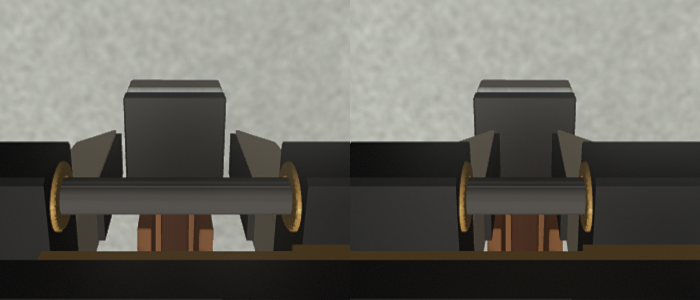

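Left crop, the fingers nearly at head width; right crop, the fingers overlap the pad at about (325,300) full-frame. They are passing *over* it. Their image geometry (tip edge at row 283, 215 px gap at 91.6 mm opening) puts the real fingertips about 32 mm short of the reported TCP. The carriage edge fits the same shift: it measures 99 mm behind the TCP, against 66 mm stated. I'll treat true tip z as reported z + 32 mm.

```bash
python3 -m inch '[[[0,0,0,0],[0,0,0,0],[0,0,0,0],[0,0,0,0],[0,0,0,0],[0,0,0,0],[0,0,0,0],[0,0,0,0],[0,0,0,0],[0,0,0,0]]]' -1 35|tail -1; python3 -m inch '[[[0,0,15,0],[0,0,15,0],[0,0,0,0]]]';  python3 -m inch '[[[0,0,0,0],[0,0,0,0],[0,0,0,0],[0,0,0,0],[0,0,0,0],[0,0,0,0],[0,0,0,0]]]' 1 35; python3 -m inch '[[[0,0,-10,0],[0,0,-10,0],[0,0,0,0]]]'
```

```text
opening: 0.0918
time: 11.98
tool_pos: [0.5635, 0.3274, -0.021]
tool_rot: [3.139, 0.004, -0.182]
contact_force: [0.7, -0.7, 0.1]
opening: 0.0918
time: 12.85
tool_pos: [0.5652, 0.3282, -0.0184]
tool_rot: [-3.142, -0.0, -0.182]
contact_force: [-0.5, 0.4, 1.9]
opening: 0.0438
time: 13.22
tool_pos: [0.5659, 0.3285, 0.0029]
tool_rot: [-3.14, -0.002, -0.182]
contact_force: [-0.1, -0.3, -1.9]
opening: 0.0435
```

Gripped at 43.5 mm and the scale shows about −2 N, which fits the paddle's weight. Lifting, then over to the plate.

```bash
python3 -m inch '[[[0,0,-30,0],[0,0,-30,0],[0,0,0,-0.11],[0,0,0,-0.102],[0,0,0,0]]]'
python3 - <<'E'
from look import *
to([.5187-.022,.1212-.0007,.0],.03)
E
```

```text
time: 13.85
tool_pos: [0.5649, 0.328, 0.0613]
tool_rot: [3.141, 0.0, 0.029]
contact_force: [0.5, 0.1, -2.0]
opening: 0.0436
shift mm [-74.1 205.4  61.4] roll -0.001
```

```bash
python3 -m inch '[[[-18.5,51.4,0,0],[-18.5,51.4,0,0],[-18.5,51.3,0,0],[-18.5,51.3,0,0],[0,0,30,0],[0,0,30,0],[0,0,18,0],[0,0,0,0]]]'; python3 -m inch '[[[0,0,2,0],[0,0,2,0],[0,0,1.5,0],[0,0,0,0],[0,0,0,0]]]'
```

```text
time: 14.85
tool_pos: [0.4962, 0.1204, -0.0176]
tool_rot: [3.141, 0.003, 0.028]
contact_force: [0.5, -0.4, -1.7]
opening: 0.0437
time: 15.48
tool_pos: [0.4973, 0.1206, -0.0219]
tool_rot: [3.141, -0.0, 0.03]
contact_force: [-0.5, 0.8, -2.8]
opening: 0.0439
```

```bash
for i in 1 2 3; do python3 -m inch '[[[0,0,1,0],[0,0,0,0]]]'|grep -E "pos|force"; done
```

```text
tool_pos: [0.4972, 0.1206, -0.0231]
contact_force: [0.1, -0.5, -2.4]
tool_pos: [0.4972, 0.1206, -0.0241]
contact_force: [-0.0, 0.4, -2.4]
tool_pos: [0.4973, 0.1206, -0.0245]
contact_force: [-1.6, 0.4, 5.2]
```

Contact with the plate (force −2.4 → +5.2 N). Releasing and backing off.

```bash
python3 -m inch '[[[0,0,0,0],[0,0,0,0],[0,0,0,0],[0,0,0,0],[0,0,0,0]]]' -1|tail -1; python3 -m inch '[[[0,0,-20,0],[0,0,-40,0],[0,0,-60,0],[-40,0,-15,0],[0,0,0,0],[0,0,0,0]]]'
python3 - <<'E'
from look import *
c=look("w6",dict(paddle=.004,grip=.016,clamp=0,pocket=.03,release_tail=.06,handle_top=.168))
g=c['img'].max(axis=2).astype(int); r0=proj(c,[.497,.1206,.034]); print(r0)
n,l=cv2.connectedComponents(((g<75)&(np.arange(480)[:,None]<r0[0]+45)).astype(np.uint8)); m=(l==l[int(r0[0]),int(r0[1])]).astype(np.uint8)
cn=max(cv2.findContours(m,0,1)[0],key=len)[:,0]
print(cv2.minAreaRect(np.array([ray(c,(p[1],p[0]),.034)[:2] for p in cn],np.float32)*1000),m.sum())
E
```

```text
opening: 0.0888
time: 17.6
tool_pos: [0.4576, 0.1194, 0.1099]
tool_rot: [3.142, -0.001, 0.03]
contact_force: [-0.5, 0.2, -0.9]
opening: 0.0915
paddle 0.81 [179. 325.] [0.4943 0.1208]
grip 0.72 [289. 326.] [0.4117 0.1178]
clamp 0.74 [294. 172.] [0.3959 0.2433]
release_tail 0.7 [155. 597.] [ 0.5205 -0.0402]
(np.float64(180.68601525644615), np.float64(325.1693025185909))
((494.6571044921875, 120.41401672363281), (56.353946685791016, 43.94615173339844), 1.6426466703414917) 5148
```

View pics/w6.png

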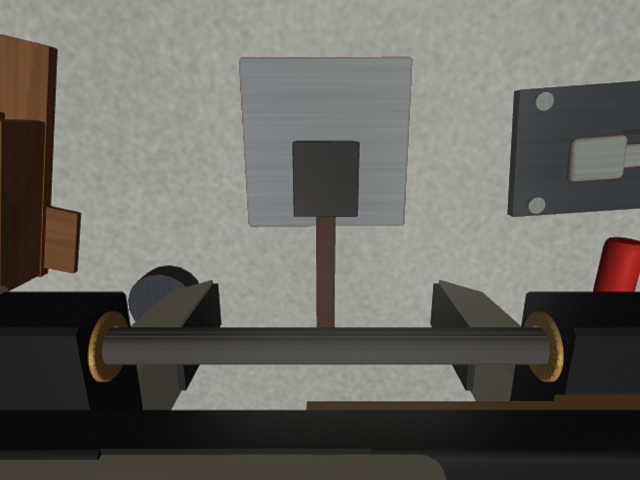

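The pad sits on the plate at (326,178), clear of the fingers, and the handle runs down the image at col 326. Next I'll grip the handle about 78 mm behind the head centre.

```bash
python3 -m inch '[[[-39,0.2,0,0],[0,0,45,0],[0,0,45,0],[0,0,40,0],[0,0,7,0],[0,0,0,0]]]'; python3 -m inch '[[[0,0,0,0],[0,0,0,0],[0,0,0,0],[0,0,0,0],[0,0,0,0],[0,0,0,0],[0,0,0,0],[0,0,0,0],[0,0,0,0],[0,0,0,0]]]' 1 60; python3 -m inch '[[[0,0,-5,0],[0,0,-20,0],[0,0,-35,0],[0,0,-50,0],[0,0,-50,0],[0,0,0,0]]]'
```

```text
time: 18.7
tool_pos: [0.4186, 0.1181, -0.0267]
tool_rot: [3.141, 0.0, 0.03]
contact_force: [-0.0, -0.4, 1.1]
opening: 0.0917
time: 19.95
tool_pos: [0.4182, 0.118, -0.0271]
tool_rot: [3.141, 0.0, 0.03]
contact_force: [-0.8, 0.3, -1.4]
opening: 0.0135
time: 20.7
tool_pos: [0.4204, 0.1183, 0.1364]
tool_rot: [-3.141, -0.008, 0.03]
contact_force: [0.0, -0.2, -3.6]
opening: 0.0137
```

```bash
python3 -m inch '[[[0,0,-30,0],[0,0,-30,0],[-4,53.6,0,0],[-4,53.6,0,0],[-4,53.6,0,0],[-4,53.6,0,0],[-4,53.6,0,0],[-4,53.6,0,0],[-4,53.6,0,0],[-4,53.6,0,-0.035]]]'; python3 -m inch '[[[0,0,0,0],[0,0,0,0]]]'
python3 - <<'E'
from look import *
c=look("w7",dict(paddle=.23,clamp=0,pocket=.03,foot=.15,release_tail=.06,handle_top=.168))
o=observe();print(o['tool_pos'],o['tool_rot'])
t=look("t7",dict(clamp=0,pocket=.03,release_tail=.06,handle_top=.168),"top")
t=look("s7",dict(clamp=0,pocket=.03,release_tail=.06,handle_top=.168),"scene")
T=R.from_euler('xyz',o['tool_rot']).as_matrix()
f=lambda x,y,z:tuple(np.round(proj(c,o['tool_pos']+T@np.array([x,y,z])/1000)))
# pad top at underside+30 ; underside = TCP+31 -> tool z=-61
for a,b in((53,-22),(53,22),(103,22),(103,-22)): print(f(a,b,-61),end=' ')
E
```

```text
time: 21.95
tool_pos: [0.3979, -0.3126, 0.1913]
tool_rot: [-3.139, 0.002, 0.065]
contact_force: [0.2, 0.1, -1.5]
opening: 0.0136
time: 22.2
tool_pos: [0.3982, -0.3106, 0.1915]
tool_rot: [-3.139, 0.002, 0.064]
contact_force: [-0.4, 1.3, -1.8]
opening: 0.0135
paddle 0.64 [113. 323.] [ 0.4769 -0.3051]
clamp 0.92 [ 47. 199.] [ 0.5319 -0.1899]
pocket 0.71 [ 27. 345.] [ 0.5491 -0.3158]
[ 0.39927067 -0.31081966  0.19318202] [ 3.14132398e+00 -1.59249451e-04  6.59401139e-02]
clamp 0.93 [239. 427.] [ 0.5419 -0.1887]
pocket 0.94 [233. 491.] [ 0.551  -0.3242]
release_tail 0.72 [240. 366.] [ 0.5247 -0.0414]
handle_top 0.87 [227. 421.] [ 0.531 -0.133]
clamp 0.61 [344. 272.] [ 0.5313 -0.1919]
pocket 0.64 [375. 239.] [ 0.5422 -0.3177]
release_tail 0.54 [286. 308.] [ 0.5155 -0.0312]
handle_top 0.72 [289. 283.] [ 0.5309 -0.1392]
(np.float64(192.0), np.float64(257.0)) (np.float64(192.0), np.float64(393.0)) (np.float64(19.0), np.float64(401.0)) (np.float64(19.0), np.float64(248.0))
```

View pics/w7.png

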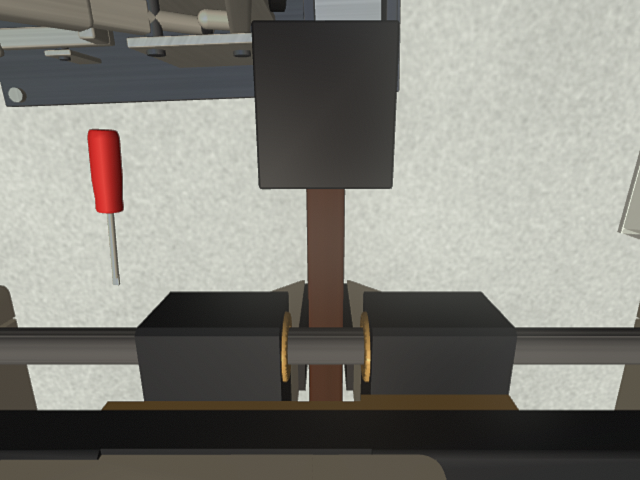

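The pad corners match the prediction for a level hold to within a few pixels: (252,20), (399,20), (392,188) and (258,188). The clamp's pocket is hidden behind it at (350,10). I'll step aside to see the pocket.

```bash
python3 -m inch '[[[15,38,0,0],[15,38,0,0],[0,0,0,0],[0,0,0,0]]]'
python3 - <<'E'
from look import *
c=look("w8",dict(clamp=0,pocket=.03,foot=.15))
o=observe();print(o['tool_pos'],o['tool_rot'])
q=cv2.imread('pics/top1.png')[200:285,335:525]
im=np.vstack([c['img'][:300],np.hstack([cv2.resize(q,(640,286),interpolation=cv2.INTER_CUBIC)])]); cv2.imwrite("pics/w8b.png",im)
E
```

```text
time: 23.55
tool_pos: [0.4335, -0.3849, 0.1925]
tool_rot: [-3.14, 0.001, 0.065]
contact_force: [-0.1, 0.5, -2.1]
opening: 0.0131
clamp 0.65 [ 85. 115.] [ 0.5308 -0.188 ]
pocket 0.72 [ 69. 251.] [ 0.5486 -0.3161]
foot 0.62 [ 48. 101.] [ 0.5398 -0.2572]
[ 0.433765   -0.38469365  0.19338301] [ 3.14143809e+00 -1.12882761e-04  6.53004674e-02]
```

View pics/w8b.png

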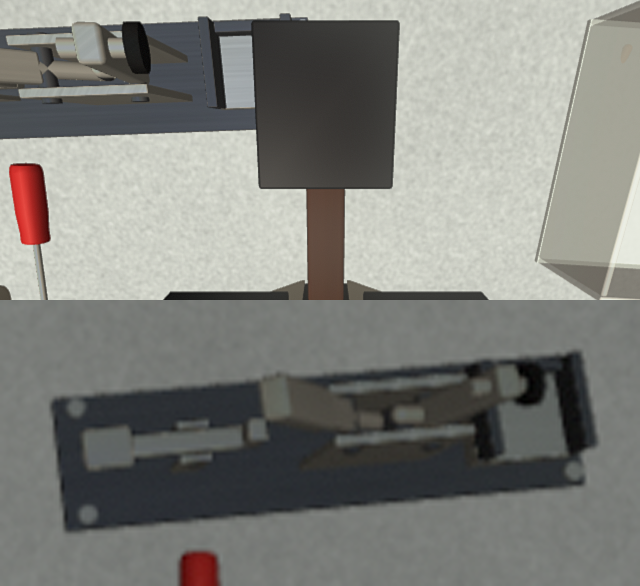

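The wrist view shows the pocket floor between cols 222 and 255 beside the +y cheek, with the jaw open to its left. The enlarged top crop shows the base corners. I'll fit the clamp pose from those corners and check it against the cheek.

```bash
python3 - <<'E'
from look import *
t=cam("top"); c=cam("wrist"); s=cam("scene")
W=[ray(t,(r,q),.010)[:2] for r,q in((229.7,350.4),(268.4,354.6),(255.0,508.1))]
print(np.round(W,4).tolist(),np.linalg.norm(W[0]-W[1]),np.linalg.norm(W[1]-W[2]))
yv=(W[1]-W[2]); yaw=np.arctan2(-yv[0],yv[1]); print("yaw long edge",yaw)
ctr=(W[0]+W[2])/2; Rz=lambda a:np.array([[np.cos(a),-np.sin(a)],[np.sin(a),np.cos(a)]])
print("origin",ctr,"pocket",ctr+Rz(yaw)@[0,-.13],"tail",ctr+Rz(yaw)@[0,.15])
# from wrist: front long edge of base in w8: line through (0,140),(255,128) row/col
a=ray(c,(139,0),.010)[:2];b=ray(c,(128,255),.010)[:2]; yv=a-b; yw=np.arctan2(-yv[0],yv[1]); print("wrist yaw",yw,a,b)
for n,P in(("A",ctr),):
    loc=lambda w:Rz(yaw).T@(w-P)
    print("front edge in clamp x",loc(a),loc(b)," want -.045")
    print("floor left edge",loc(ray(c,(40,222),.03)[:2]),loc(ray(c,(106,224),.03)[:2]),"want y -.104")
    print("cheek top inner",loc(ray(c,(17,211),.06)[:2]),loc(ray(c,(107,221),.06)[:2]))
E
```

```text
[[0.5586, -0.0127], [0.4706, -0.0215], [0.5047, -0.3678]] 0.08843667935185683 0.3479052868743077
yaw long edge 0.09811586644962657
origin [ 0.53161109 -0.19024241] pocket [ 0.54434569 -0.31961718] tail [ 0.51691731 -0.04096384]
wrist yaw 0.1075104687765951 [ 0.47742563 -0.08420227] [ 0.50249318 -0.31646706]
front edge in clamp x [-0.04353732  0.11083807] [-0.04134264 -0.12276522]  want -.045
floor left edge [ 0.02800129 -0.10497182] [-0.02268345 -0.1014235 ] want y -.104
cheek top inner [ 0.03755521 -0.10544105] [-0.02501029 -0.10626014]
```

```bash
python3 -m inch '[[[0,0,0,-0.03],[19,-27,0,0],[19,-27,0,0],[0,0,45,0],[0,0,45,0],[0,0,45,0],[0,0,13,0],[0,0,0,0],[0,0,0,0],[0,0,0,0]]]'
python3 - <<'E'
from look import *
c=cam("wrist"); to([.4662,-.3273,.045],.095)
cv2.imwrite("pics/w9.png",c['img'])
Rz=R.from_euler('z',.095).as_matrix(); P=np.array([.533,-.1905,0])
for n,v in dict(cheekPfront=(-.025,-.104,.06),cheekPback=(.028,-.104,.06),cheekNfront=(-.025,-.156,.06),cheekNback=(.028,-.156,.06)).items(): print(n,np.round(proj(c,P+Rz@np.array(v))[::-1]))
E
```

```text
time: 25.15
tool_pos: [0.4675, -0.3288, 0.0467]
tool_rot: [3.139, -0.002, 0.095]
contact_force: [-0.7, 0.5, -3.0]
opening: 0.0133
shift mm [-0.9 -1.5  1.5] roll -0.0
cheekPfront [263. 175.]
cheekPback [258.  44.]
cheekNfront [380. 175.]
cheekNback [385.  44.]
```

View pics/w9.png

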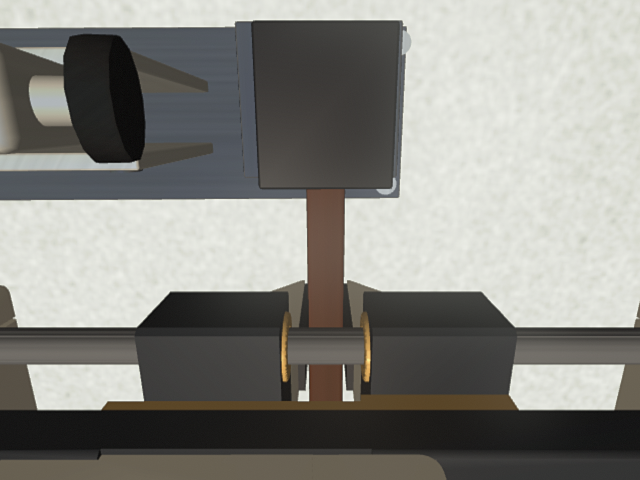

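The pad at cols 252–402 sits over the pocket, and the +y cheek's outer edge is at col 236–244. The model puts the pocket middle at col 321.5 and the paddle about 1.4 mm to its right. The measured tool pose says the same, so I'll correct and lower.

```bash
python3 -m inch '[[[-0.5,-1.4,6,0],[0,0,6,0],[0,0,6,0],[0,0,6,0],[0,0,6,0],[0,0,4,0],[0,0,0,0]]]'; for i in 1 2 3; do python3 -m inch '[[[0,0,2,0],[0,0,0,0]]]'|grep -E "pos|force"; done
```

```text
time: 26.08
tool_pos: [0.4658, -0.3266, 0.0106]
tool_rot: [-3.141, 0.0, 0.095]
contact_force: [0.6, -0.0, -3.8]
opening: 0.0134
tool_pos: [0.466, -0.3267, 0.009]
contact_force: [-0.3, -0.6, -2.1]
tool_pos: [0.4659, -0.3266, 0.0069]
contact_force: [0.4, 0.2, -1.5]
tool_pos: [0.4659, -0.3266, 0.0048]
contact_force: [0.2, 0.1, -2.6]
```

```bash
for i in 1 2 3 4; do python3 -m inch '[[[0,0,1.5,0],[0,0,0,0]]]'|grep -E "pos|force"; done
```

```text
tool_pos: [0.4659, -0.3266, 0.0034]
contact_force: [0.0, -0.3, -2.7]
tool_pos: [0.4659, -0.3266, 0.0019]
contact_force: [0.3, 0.3, -1.7]
tool_pos: [0.4659, -0.3267, 0.0004]
contact_force: [-0.4, 0.1, -2.4]
tool_pos: [0.4661, -0.3268, -0.0009]
contact_force: [0.4, -0.8, -0.6]
```

```bash
python3 -m inch '[[[0,0,1,0],[0,0,0,0]]]'|grep -E "pos|force"; python3 -m inch '[[[0,0,0,0],[0,0,0,0],[0,0,0,0],[0,0,0,0],[0,0,0,0],[0,0,0,0],[0,0,0,0],[0,0,0,0],[0,0,0,0]]]' -1 ;python3 -m inch '[[[0,0,-20,0],[0,0,-40,0],[0,0,-60,0],[0,0,-60,0],[0,0,-30,0],[0,0,0,0]]]'
python3 - <<'E'
from look import *
c=look("w10",dict(paddle=.03,grip=.042,pocket=.03))
Rz=R.from_euler('z',.095).as_matrix(); P=np.array([.533,-.1905,0])
for v in((-.025,-.104,.06),(.028,-.104,.06),(-.025,-.156,.06),(.028,-.156,.06),(-.025,-.13,.06),(.025,-.13,.06)): print(np.round(proj(c,P+Rz@np.array(v))[::-1]))
o=observe();print(o['tool_pos'],o['tool_rot'],o['time'])
E
```

```text
tool_pos: [0.466, -0.3269, -0.0015]
contact_force: [-2.9, -0.3, 3.9]
time: 29.2
tool_pos: [0.466, -0.3267, -0.002]
tool_rot: [3.141, 0.0, 0.095]
contact_force: [-0.4, 0.2, 0.2]
opening: 0.0913
time: 29.95
tool_pos: [0.467, -0.3276, 0.2109]
tool_rot: [3.137, -0.004, 0.095]
contact_force: [-0.5, 1.0, -0.8]
opening: 0.0919
paddle 0.61 [122. 323.] [ 0.545  -0.3191]
grip 0.82 [217. 326.] [ 0.4613 -0.3297]
[293. 153.]
[292.  85.]
[355. 153.]
[356.  85.]
[324. 153.]
[324.  89.]
[ 0.46529943 -0.3261139   0.20628548] [-3.13926998e+00  2.19103859e-03  9.47493462e-02] 30.15
```

View pics/w10.png

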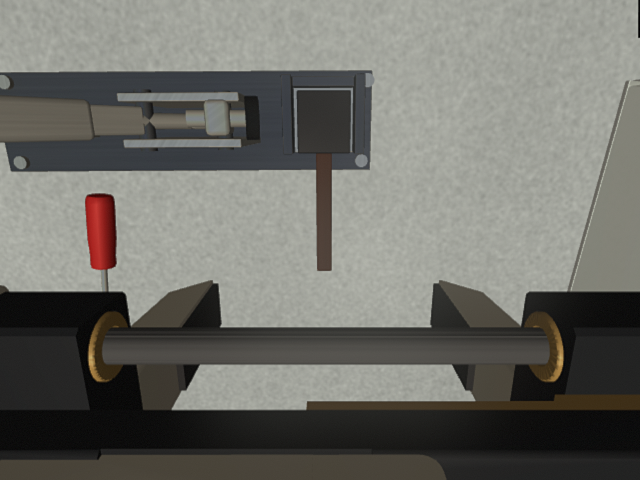

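The paddle lies centred in the pocket (pad at cols 296–352, rows 88–153), the handle pointing out of the open side, the jaw still open. Next I'll shut the fingers, turn 90° and go above the clamp handle.

```bash
python3 - <<'E'
from look import *
Rz=R.from_euler('z',.095).as_matrix(); P=np.array([.533,-.1905,0])
to(P+Rz@np.array([0,.040,.206]),.095)
E
python3 -m inch '[[[0,0,0,-0.175],[0,0,0,-0.175],[0,0,0,-0.175],[0,0,0,-0.175],[0,0,0,-0.175],[0,0,0,-0.175],[0,0,0,-0.175],[0,0,0,-0.175],[0,0,0,-0.171],[0,0,0,0]]]' 1 30
python3 - <<'E'
from look import *
Rz=R.from_euler('z',.095).as_matrix(); P=np.array([.533,-.1905,0])
to(P+Rz@np.array([0,.040,.206]),.095+np.pi/2)
E
```

```text
shift mm [  80.2 -168.6    0.5] roll -0.0
time: 31.4
tool_pos: [0.4655, -0.3263, 0.2066]
tool_rot: [-3.14, -0.002, 1.664]
contact_force: [-0.5, 0.2, 0.4]
opening: 0.001
shift mm [169.   79.8   0.8] roll -0.002
```

```bash
python3 -m inch '[[[42.2,20,0,0],[42.2,20,0,0],[42.2,20,0,0],[42.4,20,0,0],[0,0,30,0],[0,0,26,0],[0,0,0,0]]]'; python3 -m inch '[[[0,0,8,0],[0.5,0,8,0],[7,0,6.5,0],[7,0,6.5,0],[7,0,7,0],[0,0,0,0]]]'
python3 - <<'E'
from look import *
Rz=R.from_euler('z',.095).as_matrix(); P=np.array([.533,-.1905,0])
o=observe(); print((Rz.T@(o['tool_pos']-P)).round(4),o['contact_force'])
for n in("scene","top"):
    c=look("s11"+n,dict(handle_top=.14),n)
    for a in(.91,.6): print(a,np.round(proj(c,P+Rz@np.array([0,.003+.092*np.cos(a)-.009*np.sin(a),.09+.092*np.sin(a)+.009*np.cos(a)]))))
E
```

```text
time: 32.28
tool_pos: [0.5281, -0.15, 0.1497]
tool_rot: [-3.137, -0.003, 1.663]
contact_force: [0.2, -0.0, 0.5]
opening: 0.0002
time: 33.02
tool_pos: [0.5271, -0.1286, 0.1153]
tool_rot: [-3.14, -0.001, 1.667]
contact_force: [-0.4, -0.4, 1.3]
opening: 0.0006
[-0.      0.0622  0.1153] [-0.40737508 -0.44587507  1.29586524]
handle_top 0.57 [289. 288.] [ 0.5245 -0.1146]
handle_top 0.53 [304. 415.] [0.7899 0.0391]
0.91 [288. 282.]
0.6 [287. 288.]
handle_top 0.55 [228. 409.] [ 0.5342 -0.1161]
0.91 [229. 424.]
0.6 [232. 410.]
```

The networks see the handle top at the pixels predicted for 0.3 rad of travel, so it is following. Continuing down.

```bash
python3 -m inch '[[[5,0,7.5,0],[5,0,7.5,0],[4,0,7.5,0],[2.5,0,7.5,0],[2.5,0,7.5,0],[0,0,0,0]]]'|grep -E "pos|force"; for i in 1 2 3; do python3 -m inch '[[[0.5,0,3,0],[0,0,0,0]]]'|grep -E "pos|force"; done
```

```text
tool_pos: [0.5261, -0.1105, 0.0786]
contact_force: [0.0, -0.7, 7.7]
tool_pos: [0.5259, -0.1098, 0.0756]
contact_force: [0.3, 0.3, 5.6]
tool_pos: [0.5258, -0.1092, 0.0723]
contact_force: [1.4, 1.2, 2.7]
tool_pos: [0.525, -0.1089, 0.0688]
contact_force: [0.3, 0.5, -0.1]
```

```bash
for i in 1 2 3; do python3 -m inch '[[[0,0,1.5,0],[0,0,0,0]]]'|grep -E "pos|force"; done
```

```text
tool_pos: [0.5252, -0.1091, 0.0676]
contact_force: [-0.2, 0.1, 0.2]
tool_pos: [0.5256, -0.1092, 0.0669]
contact_force: [-1.2, 0.5, 4.0]
tool_pos: [0.5256, -0.1092, 0.0665]
contact_force: [-4.2, 0.5, 14.0]
```

The force rose to 14 N at tip height 99 mm, so the handle is on its stop, and it confirms the 32 mm tip offset. Hand off and check that it stays locked.

```bash
python3 -m inch '[[[0,0,-15,0],[0,0,-30,0],[0,0,0,0],[0,0,0,0],[0,0,0,0],[0,0,0,0]]]'
python3 - <<'E'
from look import *
Rz=R.from_euler('z',.095).as_matrix(); P=np.array([.533,-.1905,0])
for n in("scene","top"):
    c=look("s12"+n,dict(handle_top=.099,foot=.085,pocket=.03,release_tail=.06),n)
    for a in(.91,.15,0): print(a,np.round(proj(c,P+Rz@np.array([0,.003+.092*np.cos(a)-.009*np.sin(a),.09+.092*np.sin(a)+.009*np.cos(a)]))))
to(P+Rz@np.array([0,.157,.11]),.095+np.pi/2)
E
```

```text
time: 36.22
tool_pos: [0.5252, -0.109, 0.1093]
tool_rot: [-3.14, -0.001, 1.666]
contact_force: [-0.2, 0.1, -0.1]
opening: 0.0004
handle_top 0.94 [295. 293.] [ 0.5236 -0.0971]
handle_top 0.35 [221. 337.] [0.4513 0.1769]
foot 0.54 [364. 237.] [ 0.5455 -0.3196]
pocket 0.62 [376. 240.] [ 0.5461 -0.318 ]
pocket 0.5 [296. 293.] [ 0.4892 -0.0608]
release_tail 0.72 [291. 307.] [ 0.5235 -0.0426]
release_tail 0.37 [324. 388.] [0.7458 0.0019]
0.91 [288. 282.]
0.15 [292. 293.]
0 [294. 293.]
handle_top 0.57 [234. 395.] [ 0.5322 -0.0967]
pocket 0.78 [234. 488.] [ 0.5489 -0.3169]
release_tail 0.5 [240. 367.] [ 0.5256 -0.0438]
0.91 [229. 424.]
0.15 [236. 397.]
0 [237. 395.]
shift mm [75.2 -0.4  0. ] roll 0.0
```

The handle stays at the closed position (scene (293,295), top (395,234)), with the foot over the pocket. Now the release lever.

```bash
python3 -m inch '[[[37.6,1,0,0],[37.6,1,0,0],[0,0,30,0],[0,0,30,0],[0,0,13,0],[0,0,0,0]]]'; for i in 1 2 3 4; do python3 -m inch '[[[0,0,6,0],[0,0,0,0]]]'|grep -E "pos|force"; done
python3 - <<'E'
from look import *
for n in("scene","top"): look("s13"+n,dict(handle_top=.16,release_tail=.05),n)
E
```

```text
time: 37.48
tool_pos: [0.5201, -0.034, 0.0366]
tool_rot: [-3.14, -0.0, 1.666]
contact_force: [0.3, 0.1, 0.4]
opening: 0.0006
tool_pos: [0.5207, -0.0342, 0.0313]
contact_force: [-0.4, -0.1, 0.8]
tool_pos: [0.521, -0.034, 0.0252]
contact_force: [0.4, 1.9, 2.4]
tool_pos: [0.5207, -0.0338, 0.0188]
contact_force: [0.7, 2.5, 2.3]
tool_pos: [0.5205, -0.0338, 0.0126]
contact_force: [1.2, 3.5, 2.9]
handle_top 0.77 [288. 289.] [ 0.5354 -0.1226]
release_tail 0.56 [294. 306.] [ 0.5224 -0.0452]
```

```bash
python3 -m inch '[[[0,0,4,0],[0,0,0,0],[0,0,0,0]]]'|grep -E "pos|force"
python3 -m inch '[[[0,0,-20,0],[15,0,-40,0],[30,0,-40,0],[0,0,-40,0],[0,0,0,0],[0,0,0,0]]]'|grep -E "time|pos|force"
python3 - <<'E'
from look import *
t=look("s14t",dict(handle_top=.168,release_tail=.06),"top")
s=look("s14s",dict(handle_top=.168,release_tail=.06,foot=.15),"scene")
cv2.imwrite("pics/s14.png",np.hstack([cv2.resize(s['img'][260:410,200:350],(400,400)),cv2.resize(t['img'][180:290,340:520],(400,400))]))
E
```

```text
tool_pos: [0.5205, -0.034, 0.009]
contact_force: [0.9, 4.1, 3.1]
time: 39.9
tool_pos: [0.5153, 0.0102, 0.1479]
contact_force: [-0.4, -0.1, -0.1]
handle_top 0.56 [227. 422.] [ 0.5312 -0.1346]
release_tail 0.6 [241. 364.] [ 0.5229 -0.0377]
handle_top 0.87 [289. 283.] [ 0.5317 -0.139 ]
release_tail 0.7 [296. 254.] [ 0.4273 -0.1423]
release_tail 0.67 [290. 306.] [ 0.5212 -0.0423]
foot 0.59 [327. 253.] [ 0.5397 -0.2518]
```

View pics/s14.png

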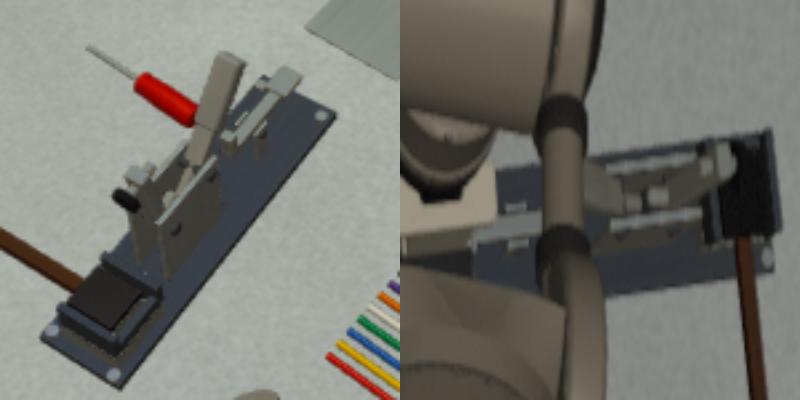

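The scene crop (left) shows the clamp sprung open with the handle back up, the foot raised, and the paddle in the pocket with its pad below the cheek tops. The arm is clear, so I'm handing in.

```bash
python3 -c "
from cell import *
print(hand_in(), observe()['time'])"
```

```text
the job is handed in; nothing more can be done
the job is handed in; nothing more can be done
```

The job is handed in, at about 40 s on the robot's clock (limit 67 s). `hand_in()` gives no verdict. I saw nothing fail, but I never measured the pad gap or the foot force directly.

**What I did:** I took the larger paddle out of the rest by its head and set it on the smaller grey plate. I let go, took it by the handle and laid it in the clamp pocket. I then pushed the clamp handle to its stop, took the hand off, pressed the release lever and lifted clear.

**Last checks:**
- **Lock:** with the hand off, the handle stayed at its closed position in both cameras.
- **Opening:** after the release, the networks and the last picture showed the handle back at its open position and the foot raised.
- **Paddle:** it lay in the pocket with its handle out of the open side. The pad was below the cheek tops, which suggests it is home.
- **Bystanders:** no move I made came near one and I felt no stray contact, but I did not re-measure their positions at the end.

**What disagreed:**
- **Fingertips:** they end about 32 mm short of the reported TCP. My first two grasps closed above the pad without touching the paddle. I measured the offset from the wrist picture, and the clamp handle's stop height later confirmed it.
- **Clamp angle:** the networks' points gave 0.065–0.08 rad and the base edges 0.10–0.11 rad. I used 0.095, and the paddle went into the pocket without touching the cheeks.

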